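# Gauge a fired clay rod

## Robot

A 7-joint arm with a two-finger parallel gripper is mounted at the origin on the work surface. World frame = base frame: x ahead of the robot, y to its left, z up, the work surface at z = 0. Lengths are in m, angles in rad, forces in N, time in s.
With the tool pointing down it reaches from about 0.4 to 0.85 m from the base axis. Payload 10.4 kg.
Tool frame: the origin (TCP) lies midway between the tips of the shut fingers; the grasp point (between the pads) lies 19 mm behind it (r.tcp_to_grasp is the z of the grasp point in the tool frame, in m); z points along the fingers, x is the direction in which the jaws open and shut, and the axes are right-handed (so a half turn about z gives the same grasp; the last joint's range is limited). The gripper opens to 87 mm and grips with 3 to 60 N. Pads are 19 mm wide; open, the fingers measure 117 mm over their backs; the gripper's body (75 mm by 190 mm) begins 51 mm behind the grasp point.
Start: joints at [1.251, 0.332, -0.065, 1.46, 0.022, 1.35, -0.088], TCP at [0.183, -0.598, 0.223] pointing down, gripper open.
Joint ranges: [-2.6, 2.6], [-0.5, 2.12], [-1.47, 1.34], [0.16, 2.42], [-1.27, 4.41], [0.06, 2.06], [-2.6, 2.6]. Speed limits (rad/s): [2.22, 2.22, 2.79, 2.79, 3.14, 3.14, 3.14].

## Interface

Orientations are given as a unit quaternion [x, y, z, w].
In Python, from bench import r, camera, close_job gives the robot as it stands. The module is installed in compiled form; this text tells all that it offers.
- The arm moves only by the shell command python3 -m crank 'ROWS' [FORCE]. ROWS is JSON, a list of rows, each an object of numbers: "x", "y", "z": the shift along the tool's x, y, z scaled (see below); "ax", "ay", "az": the turn, a rotation vector about the tool's x, y, z scaled (see below); "claw": the closure, from -1 (fully open) to 1 (shut), so that 0 is half open. A call has exactly 5 rows; each row is the pose to reach, as a shift and turn from the pose commanded when the call began, along the tool's axes at that moment; what a row does not reach only later rows make up. The controller multiplies each number of a shift by 1 m and each number of a turn by 2 rad. A row lasts 1/12 s, in which the tool goes at most 41.7 mm and 7.16 degrees, less where a joint would pass 70% of its speed; a pose out of reach is approached as far as the arm can. A call with a number of a shift or a turn outside -1 to 1 is refused whole. A call with a gripper value outside its range is refused whole. The fingers move at their own pace and stop on an object; FORCE is the grip in N (left out, the last holds). Time passes only in rows, so rows that repeat a pose let the fingers close, or fill a call up. It gives the time, the measured TCP pose, the force and the opening at its end, in the units of the state.
- r.read_state(): the state, without advancing time (a new reading comes with each control period).
- camera(name): name is "side" or "top" or "wrist"; returns a dict with "color" (420x560x3 uint8, blue, green, red), "fx", "fy", "cx", "cy" (pixels), "D" ([k1, k2, p1, p2, k3] as OpenCV has them; the pictures are not rectified), "eye" and "orientation" of the camera in the world. Camera axes: x right, y down, z forward; pixel columns grow to the right and rows downward; lengths in m; the calibration is good to about 2 mm. A picture is of the moment at which its call begins. There is no depth.
- close_job(): hands the job in, once; it reports no verdict.
The state is a dict: "time": time; "joint_positions": joint angles; "joint_vel": joint speeds; "joint_torque": joint torques, N m; "ee_pos": TCP position; "eef_rot": TCP orientation; "ft_force": force on the tool from outside, world axes, zero at the start; "torque": the same for the moment, N m; "width": finger opening in m.
Only numpy, scipy, OpenCV 4.12 (cv2) and the standard library are available. Lean on these libraries where they do the work, as an engineer would, in place of code of your own. Each camera call takes 0.05 s, during which the arm holds its last target. There are 200 camera calls.

## Task

Check how far the fired clay rod on the round bat has shrunk: lift it and pass it upright, gently, down through the rings of the ring gauge, from the widest on top, until a ring stops it. Press it down on that ring with about 10 newtons for about a second, then let go and leave it standing in the gauge, stopped by that ring. Leave the two rods in the tray and the other things where they are.

Things in the scene. Friction and masses are not known exactly. Their poses are not given: they have to be found in the camera images.
- rod_a: a brown fired-clay rod, 150 long, straight and round, its two ends alike with a 3 mm 45-degree bevel; stands upright, origin at the centre of its lower end, z along it to the other end. It is one of three rods of 36, 31 and 26 diameter (0.09 to 0.34 kg); which of the three rods has which diameter, and which one stands on the bat, is not told
- rod_b: a brown fired-clay rod, 150 long, straight and round, its two ends alike with a 3 mm 45-degree bevel; stands upright, origin at the centre of its lower end, z along it to the other end. It is one of three rods of 36, 31 and 26 diameter (0.09 to 0.34 kg); which of the three rods has which diameter, and which one stands on the bat, is not told
- rod_c: a brown fired-clay rod, 150 long, straight and round, its two ends alike with a 3 mm 45-degree bevel; stands upright, origin at the centre of its lower end, z along it to the other end. It is one of three rods of 36, 31 and 26 diameter (0.09 to 0.34 kg); which of the three rods has which diameter, and which one stands on the bat, is not told
- gauge: the ring gauge: dark wooden foot 100 (x) x 150 (y) x 14 high, a post 62 mm to +y of the origin, and on it a head with four level steel rings one below the other on one vertical axis. Origin on the rings' axis at bench level, z up. Bores from the top: 38, 33, 28, 23; each ring 8 thick, wall 7
- gauge_foot (a point): the point of the foot's top face on the rings' axis, 14 above the bench. The rings' top faces lie 124, 96, 68 and 40 above the bench plus an unmeasured 0 to 20, the same for all four (the head may be clamped higher). The second ring stops the 36 rod, the third the 31, the fourth the 26, the rod's end then 1.5 below that ring's top face and 65 or more of the rod above the top ring
- gauge_post (a point): top of the fixed post, 74 above the bench, inside the head's dark upright (20 x 20, as high as the top ring). The head is sprung: it stays up to a downward push of 3 N, then sinks 1 mm per 3 N to a hard stop at 6 mm (21 N), and rises when let go. More than 25 N between rod and gauge damages them
- bat: the round white plaster bat, 84 across, 8 thick, on which the rod to be gauged stands, at its middle to within 10 mm; origin at the centre of its underside
- tray: a wooden tray 90 (x) x 160 (y), floor 8 thick, rim 14 high, in which the two other rods stand; origin at the centre of its underside
- mug: a blue mug, 76 across, 80 high; a bystander, to be left alone; origin at its underside
- bowl: a white bowl, 110 across, 50 high; a bystander, to be left alone; origin at its underside
- jar: a closed green jar, 80 across, 100 high; a bystander, to be left alone; origin at its underside
- tin: an aluminium tin, 60 across, 60 high; a bystander, to be left alone; origin at its underside
- brush: a brush lying on the bench; a bystander, to be left alone; origin at its underside
- rib: a flat wooden throwing rib, 90 x 45 x 8; a bystander, to be left alone; origin at its underside
- spatula: a spatula lying on the bench; a bystander, to be left alone; origin at its underside
There are look-alikes about, which are no part of the job. Several things have the shape of the tray; the one meant has the colours described above.

How it is judged:
On the way, in this order (a step that is already met when the one before it is completed fails the run):
1. the rod from the bat, lifted clear of the bat (((height (world z) of rod_a above 0.05 m and horizontal distance between rod_a and gauge above 0.05 m) or (height (world z) of rod_b above 0.05 m and horizontal distance between rod_b and gauge above 0.05 m) or (height (world z) of rod_c above 0.05 m and horizontal distance between rod_c and gauge above 0.05 m))), for 0.1 s.
2. the rod, upright in the rings, pressed down on the ring that stops it with 5 to 16 N for half a second (((horizontal distance between rod_a and gauge below 0.004 m and angle between rod_a's own z axis and vertical below 0.1 rad and height (world z) of rod_a between 0.086 and 0.117 m and contact force between rod_a and gauge between 5 and 16 N) or (horizontal distance between rod_b and gauge below 0.004 m and angle between rod_b's own z axis and vertical below 0.1 rad and height (world z) of rod_b between 0.058 and 0.089 m and contact force between rod_b and gauge between 5 and 16 N) or (horizontal distance between rod_c and gauge below 0.004 m and angle between rod_c's own z axis and vertical below 0.1 rad and height (world z) of rod_c between 0.03 and 0.061 m and contact force between rod_c and gauge between 5 and 16 N))), for 0.5 s.
At the end, for the whole second after the job is handed in: The rod from the bat stands released and at rest on the ring that stops it (36: second, 31: third, 26: fourth ring), bearing on it, within 4 mm of the rings' axis and 0.12 rad of upright (free, it leans a little in the play), its lower end at that ring; the other two stand upright in the tray (((horizontal distance between rod_a and gauge below 0.004 m and angle between rod_a's own z axis and vertical below 0.12 rad and height (world z) of rod_a between 0.091 and 0.118 m and contact force between rod_a and gauge above 0.3 N and linear speed of rod_a below 0.02 m/s and horizontal distance between each of rod_b, rod_c and tray below 0.075 m and height (world z) of each of rod_b, rod_c below 0.02 m and angle between each of rod_b, rod_c's own z axis and vertical below 0.1 rad) or (horizontal distance between rod_b and gauge below 0.004 m and angle between rod_b's own z axis and vertical below 0.12 rad and height (world z) of rod_b between 0.063 and 0.09 m and contact force between rod_b and gauge above 0.3 N and linear speed of rod_b below 0.02 m/s and horizontal distance between each of rod_a, rod_c and tray below 0.075 m and height (world z) of each of rod_a, rod_c below 0.02 m and angle between each of rod_a, rod_c's own z axis and vertical below 0.1 rad) or (horizontal distance between rod_c and gauge below 0.004 m and angle between rod_c's own z axis and vertical below 0.12 rad and height (world z) of rod_c between 0.035 and 0.062 m and contact force between rod_c and gauge above 0.3 N and linear speed of rod_c below 0.02 m/s and horizontal distance between each of rod_a, rod_b and tray below 0.075 m and height (world z) of each of rod_a, rod_b below 0.02 m and angle between each of rod_a, rod_b's own z axis and vertical below 0.1 rad))); the robot touches nothing.
It fails at once if more than 25 N between a rod and the gauge (contact force between any of rod_a, rod_b, rod_c and gauge above 25 N).
It fails at once if a bystander moved by more than 30 mm (distance of any of mug, bowl, jar, tin, brush, rib, spatula from where it was at the start of the episode above 0.03 m).
It also fails if it takes over 58 s, if anything falls off the work surface, if the arm or the gripper's body presses on something with over 40 N, if the wrist force passes 120 N, or if a joint passes its speed limit or range.

## Working session

There is one attempt and no reset: what is moved stays moved. The work goes in short steps, Python scripts to look and compute and a shell command to move; the robot and the scene stay as the last step left them, time stands still between calls to the robot, and variables do not carry over. Pictures are saved under pics/ and viewed, about 8 in all and at most 12, crops included, and the job is handed in when it is done.

```bash
mkdir -p pics; cat > h.py <<'E'
import numpy as np, cv2
from scipy.spatial.transform import Rotation as R
from bench import r, camera, close_job
def ray(c,u,v):
    K=np.array([[c['fx'],0,c['cx']],[0,c['fy'],c['cy']],[0,0,1]])
    p=cv2.undistortPoints(np.array([[[u,v]]],float),K,np.array(c['D'],float))[0,0]
    o=np.array(c['orientation'],float)
    M=R.from_quat(o).as_matrix() if o.size==4 else o.reshape(3,3)
    return np.array(c['eye'],float),M@np.array([p[0],p[1],1])
def onz(c,u,v,z):
    e,d=ray(c,u,v); return e+d*(z-e[2])/d[2]
def proj(c,P):
    K=np.array([[c['fx'],0,c['cx']],[0,c['fy'],c['cy']],[0,0,1]])
    o=np.array(c['orientation'],float)
    M=R.from_quat(o).as_matrix() if o.size==4 else o.reshape(3,3)
    P=np.atleast_2d(P)
    return cv2.projectPoints(P.astype(float),R.from_matrix(M.T).as_rotvec(),-M.T@np.array(c['eye'],float),K,np.array(c['D'],float))[0][:,0]
def tri(c1,p1,c2,p2):
    A=np.zeros((3,3));b=np.zeros(3)
    for c,p in((c1,p1),(c2,p2)):
        e,d=ray(c,*p);d=d/np.linalg.norm(d);Q=np.eye(3)-np.outer(d,d);A+=Q;b+=Q@e
    return np.linalg.solve(A,b)
E
python3 - <<'E'
from h import *
import pickle
D={}
for n in('top','side'):
    c=camera(n);D[n]=c;cv2.imwrite(f'pics/{n}0.png',c['color']);print(n,c['fx'],c['eye'],c['orientation'],c['D'])
pickle.dump(D,open('d0.pkl','wb'))
s=r.read_state();print(s,r.tcp_to_grasp)
E
```

```text
top 442.07407071786974 [ 0.35169908 -0.10897311  1.23016149] [ 0.71490693 -0.69622456  0.03641901 -0.05341442] [-0.07503342  0.          0.          0.          0.        ]
side 427.808369595677 [0.06684027 0.54908877 1.0105564 ] [-0.27761317  0.89942888 -0.3220784   0.1011144 ] [-0.04403775  0.          0.          0.          0.        ]
{'time': 0.1, 'joint_positions': array([ 1.25139138,  0.33280253, -0.06471642,  1.46082266,  0.02160289,
        1.34989318, -0.08851385]), 'joint_vel': array([-1.52399445e-03, -1.11510477e-03, -2.16124605e-04, -6.57110176e-04,
        4.78870621e-05,  1.16236325e-03, -7.83212113e-04]), 'joint_torque': array([ 2.64235219e-03, -6.24546862e+01,  2.54503376e-02, -3.90715563e+01,
       -6.13268930e-02,  3.65652528e-02,  6.39012342e-05]), 'ee_pos': array([ 0.18270133, -0.59735556,  0.22185393]), 'eef_rot': array([ 8.03892327e-01, -5.94774535e-01, -5.09360777e-04, -3.44735389e-04]), 'ft_force': array([ 0.28827411,  0.00181404, -0.7651278 ]), 'torque': array([ 0.00824013,  0.00843768, -0.01477665]), 'width': 0.08700598657126896} -0.0187
```

View pics/top0.png

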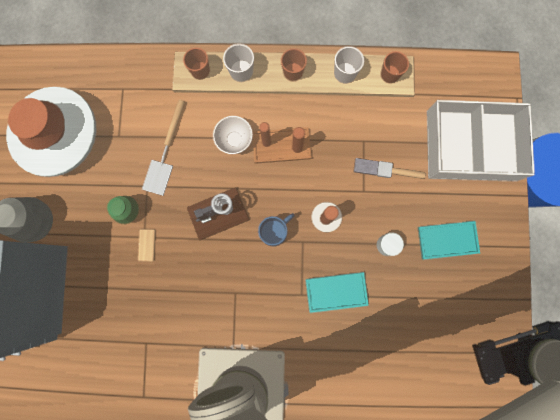

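View pics/side0.png

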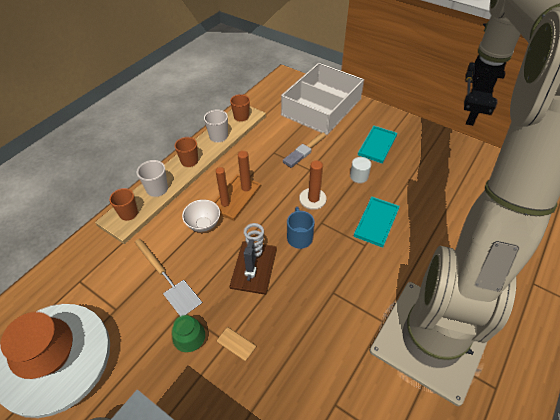

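The top view shows the rod on the bat at (330,213). The look-alikes are the two tray rods at (265,130) and (299,135), and brown pots at (197,62), (293,65) and (395,66). The gauge rings are at (221,204) in the top view and (255,237) in the side view. I choose the rod on the white round bat and check it in a close crop.

```bash
python3 - <<'E'
from h import *
import pickle
D=pickle.load(open('d0.pkl','rb'));t,s=D['top']['color'],D['side']['color']
f=lambda im,x,y,w,h:cv2.resize(im[y:y+h,x:x+w],(400,300),interpolation=cv2.INTER_CUBIC)
a=np.vstack([np.hstack([f(t,290,180,80,60),f(t,180,175,80,60)]),np.hstack([f(s,276,150,80,60),f(s,215,217,100,75)])])
cv2.imwrite('pics/crop1.png',a)
E
```

```text
(no output)
```

View pics/crop1.png

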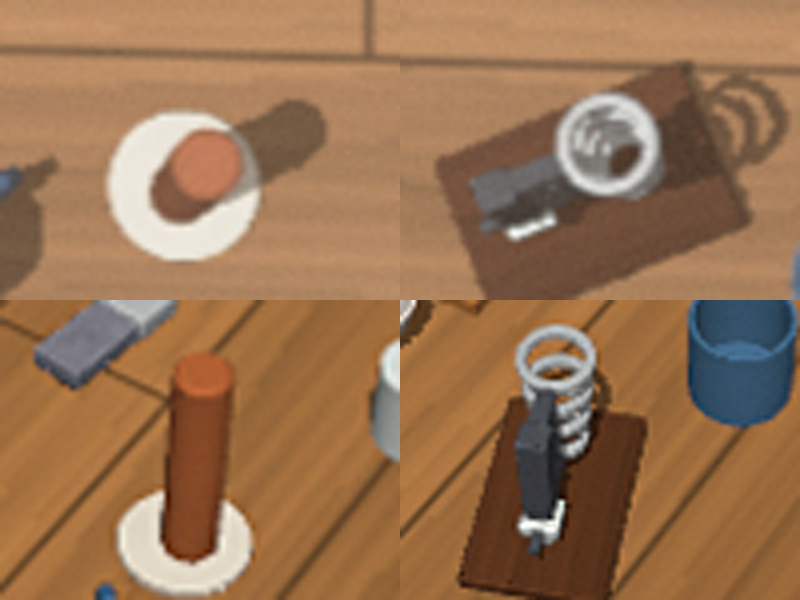

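The crop confirms the brown rod on the white bat, with its top at (331.2,213) in the top view and (316.6,165) in the side view. The top ring is at (221.6,203.6) in the top view and (254,231.5) in the side view.

```bash
python3 - <<'E'
from h import *
import pickle
D=pickle.load(open('d0.pkl','rb'));t,s=D['top'],D['side']
def px(c,x,y): return c
print('rod tri',tri(t,(331,212.8),s,(316.6,165)),'onz',onz(t,331,212.8,.158),onz(s,316.6,165,.158))
print('bat',onz(t,290+184/5,180+186/5,.008), onz(s,276+185/5,150+243/5,.008))
print('ring tri',tri(t,(221.4,203.5),s,(254,231.6)),'onz',[ (z,onz(t,221.4,203.5,z),onz(s,254,231.6,z)) for z in(.124,.134,.144)])
for w,z in((72/5,.158),):print('rod dia',w/t['fx']*(t['eye'][2]-z), 'ring OD',102/5/t['fx']*(t['eye'][2]-.134))
# foot corners z=.014 (top view crop)
for x,y in((690,62),(437,158),(748,220)):print('corner',onz(t,180+(x-400)/5,175+y/5,.014))
for p in((265,127),(299,132)):print('trayrod',onz(t,*p,.158))
print('mug',onz(t,273,231,.08),'tin',onz(t,392,244,.06))
S=r.read_state();print(R.from_quat(S['eef_rot']).as_matrix().round(3))
E
```

```text
rod tri [ 0.47598509 -0.22108947  0.15282123] onz [ 0.47602072 -0.22027017  0.158     ] [ 0.47286693 -0.21668503  0.158     ]
bat [ 0.48083467 -0.22434005  0.008     ] [ 0.47686499 -0.21926899  0.008     ]
ring tri [0.49536943 0.05259366 0.12715602] onz [(0.124, array([0.4966591 , 0.05350746, 0.124     ]), array([0.49595947, 0.05049205, 0.124     ])), (0.134, array([0.49534863, 0.05203859, 0.134     ]), array([0.49111917, 0.05611603, 0.134     ])), (0.144, array([0.49403815, 0.05056972, 0.144     ]), array([0.48627888, 0.06174   , 0.144     ]))]
rod dia 0.03492429532667742 ring OD 0.050583591756947335
corner [0.55762608 0.02501491 0.014     ]
corner [0.49997595 0.16482213 0.014     ]
corner [ 0.46975764 -0.01058914  0.014     ]
trayrod [ 0.68860292 -0.05270703  0.158     ]
trayrod [ 0.67745455 -0.13823206  0.158     ]
mug [ 0.43352922 -0.07807702  0.08      ] tin [ 0.40849792 -0.39269134  0.06      ]
[[ 0.292 -0.956 -0.   ]
 [-0.956 -0.292  0.001]
 [-0.001  0.    -1.   ]]
```

```bash
cat >> h.py <<'E'
def go(x,y,z):
    S=r.read_state();M=R.from_quat(S['eef_rot']).as_matrix()
    d=np.array([x,y,z])-S['ee_pos'];print('tool delta mm',(M.T@d*1000).round(1),'dist',np.linalg.norm(d).round(3),'t',S['time'],'ee',S['ee_pos'].round(4),'z',M[:,2].round(4),'x',M[:,0].round(3))
E
python3 -c "
from h import *
go(.476,-.219,.31)"
```

```text
tool delta mm [-276.1 -391.1  -87.8] dist 0.487 t 0.1 ee [ 0.1827 -0.5974  0.2219] z [-4.0e-04  1.2e-03 -1.0e+00] x [ 0.292 -0.956 -0.001]
```

```bash
python3 -m crank '[{"x":-0.02,"y":-0.03,"z":-0.02,"claw":-1},{"x":-0.04,"y":-0.06,"z":-0.03,"claw":-1},{"x":-0.06,"y":-0.09,"z":-0.04,"claw":-1},{"x":-0.08,"y":-0.12,"z":-0.05,"claw":-1},{"x":-0.1,"y":-0.15,"z":-0.06,"claw":-1}]'
python3 -m crank '[{"x":-0.02,"y":-0.03,"z":-0.005,"claw":-1},{"x":-0.04,"y":-0.06,"z":-0.01,"claw":-1},{"x":-0.06,"y":-0.09,"z":-0.02,"claw":-1},{"x":-0.08,"y":-0.12,"z":-0.03,"claw":-1},{"x":-0.1,"y":-0.14,"z":-0.03,"claw":-1}]'
python3 -m crank '[{"x":-0.02,"y":-0.03,"claw":-1},{"x":-0.04,"y":-0.06,"claw":-1},{"x":-0.06,"y":-0.09,"claw":-1},{"x":-0.076,"y":-0.1,"claw":-1},{"x":-0.076,"y":-0.1,"claw":-1}]'
python3 - <<'E'
from h import *
import pickle
go(.476,-.219,.31)
c=camera('wrist');pickle.dump(c,open('w1.pkl','wb'));cv2.imwrite('pics/w1.png',c['color']);print(c['eye'],c['fx'],c['D'])
print(proj(c,[[.476,-.2203,.158],[.473,-.2167,.158]]))
E
```

```text
tool delta mm [-276.1 -391.1  -87.8] dist 0.487 t 0.1 ee [ 0.1827 -0.5974  0.2219] z [-4.0e-04  1.2e-03 -1.0e+00] x [ 0.292 -0.956 -0.001]
[ 0.25165879 -0.57706702  0.38477347] 307.2218488807392 [-0.00774553  0.          0.          0.          0.        ]
[[-298.36663738 -560.38941663]
 [-305.38523345 -554.13894502]]schema error: expected keys x, y, z, ax, ay, az, claw
schema error: expected keys x, y, z, ax, ay, az, claw
schema error: expected keys x, y, z, ax, ay, az, claw
```

View pics/w1.png

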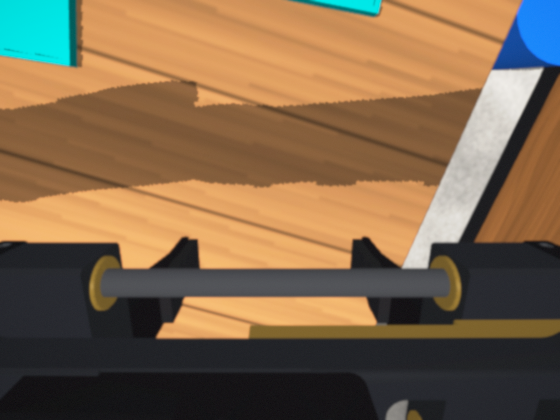

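The wrist view shows only the bench. The fingers are at (175-370, 240-320), and the camera looks towards tool -y. The moves were refused because every row needs all seven keys, so I resend them.

```bash
python3 -m crank '[{"x":-0.02,"y":-0.03,"z":-0.02,"ax":0,"ay":0,"az":0,"claw":-1},{"x":-0.04,"y":-0.06,"z":-0.03,"ax":0,"ay":0,"az":0,"claw":-1},{"x":-0.06,"y":-0.09,"z":-0.04,"ax":0,"ay":0,"az":0,"claw":-1},{"x":-0.08,"y":-0.12,"z":-0.05,"ax":0,"ay":0,"az":0,"claw":-1},{"x":-0.1,"y":-0.15,"z":-0.06,"ax":0,"ay":0,"az":0,"claw":-1}]'
python3 -m crank '[{"x":-0.02,"y":-0.03,"z":-0.005,"ax":0,"ay":0,"az":0,"claw":-1},{"x":-0.04,"y":-0.06,"z":-0.01,"ax":0,"ay":0,"az":0,"claw":-1},{"x":-0.06,"y":-0.09,"z":-0.02,"ax":0,"ay":0,"az":0,"claw":-1},{"x":-0.08,"y":-0.12,"z":-0.03,"ax":0,"ay":0,"az":0,"claw":-1},{"x":-0.1,"y":-0.14,"z":-0.03,"ax":0,"ay":0,"az":0,"claw":-1}]'
python3 -m crank '[{"x":-0.02,"y":-0.03,"z":0,"ax":0,"ay":0,"az":0,"claw":-1},{"x":-0.04,"y":-0.05,"z":0,"ax":0,"ay":0,"az":0,"claw":-1},{"x":-0.06,"y":-0.05,"z":0,"ax":0,"ay":0,"az":0,"claw":-1},{"x":-0.076,"y":-0.05,"z":0,"ax":0,"ay":0,"az":0,"claw":-1},{"x":-0.076,"y":-0.05,"z":0,"ax":0,"ay":0,"az":0,"claw":-1}]'
python3 - <<'E'
from h import *
import pickle
go(.476,-.219,.31)
c=camera('wrist');pickle.dump(c,open('w2.pkl','wb'));cv2.imwrite('pics/w2.png',c['color'])
print(proj(c,[[.476,-.2203,.158],[.473,-.2167,.158]]))
E
```

```text
time: 0.57
ee_pos: [0.2977, -0.4566, 0.2829]
eef_rot: [0.804, -0.595, -0.0, 0.0]
ft_force: [1.4, -0.3, 0.4]
width: 0.0871
time: 0.98
ee_pos: [0.4042, -0.3193, 0.3143]
eef_rot: [0.805, -0.594, 0.001, -0.0]
ft_force: [0.4, -0.0, -0.3]
width: 0.0868
time: 1.4
ee_pos: [0.4274, -0.231, 0.3128]
eef_rot: [0.805, -0.593, 0.0, -0.0]
ft_force: [0.2, -0.5, 0.7]
width: 0.0869
tool delta mm [  2.9 -50.    2.8] dist 0.05 t 1.4 ee [ 0.4274 -0.231   0.3128] z [ 1.e-04  1.e-04 -1.e+00] x [ 0.296 -0.955 -0.   ]
[[278.19162094 145.10665556]
 [273.93393135 146.89731022]]
```

View pics/w2.png

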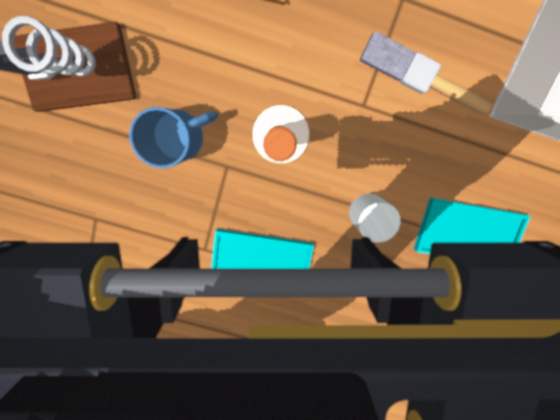

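The rod's bright top face is at about (280,143), close to the predicted (278,145). The bat is around it, and the gauge rings are at (28,45). Next I fit the face for its centre and diameter, and fit the rings too.

```bash
cat >> h.py <<'E'
def face(c,box,lo,hi):
    x0,y0,x1,y1=box;h=cv2.cvtColor(c['color'],cv2.COLOR_BGR2HSV)
    m=np.zeros(h.shape[:2],np.uint8);m[y0:y1,x0:x1]=cv2.inRange(h,lo,hi)[y0:y1,x0:x1]
    k=max(cv2.findContours(m,0,1)[0],key=cv2.contourArea)
    return cv2.minEnclosingCircle(k),cv2.fitEllipse(k),cv2.contourArea(k)
E
python3 - <<'E'
from h import *
import pickle
c=pickle.load(open('w2.pkl','rb'));h=cv2.cvtColor(c['color'],cv2.COLOR_BGR2HSV)
print([h[y,280].tolist() for y in range(118,164,3)])
q=face(c,(255,115,305,162),(4,140,190),(12,255,255));print(q)
u,v=q[1][0];P=onz(c,u,v,.158);print(P)
a,b=q[1][1];print('dia',np.array([a,b])+1, (np.array([a,b])+1)*(c['eye'][2]-.158)/c['fx'])
go(P[0],P[1],.31)
E
```

```text
[[20, 3, 254], [20, 3, 254], [15, 19, 241], [10, 162, 200], [11, 166, 237], [11, 166, 238], [11, 166, 238], [11, 165, 241], [11, 164, 241], [11, 165, 241], [11, 165, 240], [11, 166, 239], [12, 166, 240], [11, 166, 239], [10, 114, 224], [15, 75, 236]]
(((279.19232177734375, 143.0), 16.54020881652832), ((279.42706298828125, 143.2103729248047), (29.91507339477539, 32.31108856201172), 178.2533721923828), 757.0)
[ 0.47817832 -0.22092857  0.158     ]
dia [30.91507339 33.31108856] [0.03197526 0.03445344]
tool delta mm [  3.4 -52.2   2.8] dist 0.052 t 1.45 ee [ 0.4273 -0.2331  0.3128] z [ 2.e-04 -6.e-04 -1.e+00] x [ 0.295 -0.956  0.001]
```

```bash
python3 -m crank '[{"x":0.002,"y":-0.03,"z":0,"ax":0,"ay":0,"az":0,"claw":-1},{"x":0.0034,"y":-0.052,"z":0.02,"ax":0,"ay":0,"az":0,"claw":-1},{"x":0.0034,"y":-0.052,"z":0.05,"ax":0,"ay":0,"az":0,"claw":-1},{"x":0.0034,"y":-0.052,"z":0.08,"ax":0,"ay":0,"az":0,"claw":-1},{"x":0.0034,"y":-0.052,"z":0.09,"ax":0,"ay":0,"az":0,"claw":-1}]'
python3 - <<'E'
from h import *
import pickle
go(.4782,-.2209,.117)
c=camera('wrist');cv2.imwrite('pics/w3.png',c['color'])
print(proj(c,[[.4782,-.2209,.158]]))
E
```

```text
time: 1.87
ee_pos: [0.4762, -0.2226, 0.218]
eef_rot: [0.804, -0.595, -0.003, 0.001]
ft_force: [0.2, 0.4, 0.2]
width: 0.0868
tool delta mm [ -0.7  -2.8 101. ] dist 0.101 t 1.8667 ee [ 0.4762 -0.2226  0.218 ] z [-0.0052  0.0025 -1.    ] x [ 0.292 -0.957 -0.004]
[[272.73262932 216.81598246]]
```

View pics/w3.png

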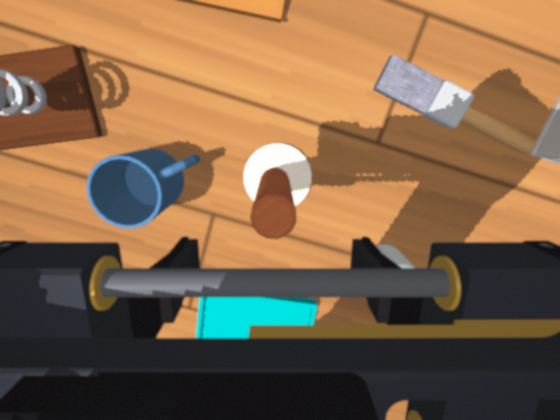

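The rod top is at (274,217), level with the middle of the jaws in x and matching the prediction. I descend and grip.

```bash
python3 -m crank '[{"x":0,"y":-0.001,"z":0.03,"ax":0,"ay":0,"az":0,"claw":-1},{"x":0,"y":-0.001,"z":0.06,"ax":0,"ay":0,"az":0,"claw":-1},{"x":0,"y":-0.001,"z":0.085,"ax":0,"ay":0,"az":0,"claw":-1},{"x":0,"y":-0.001,"z":0.1,"ax":0,"ay":0,"az":0,"claw":-1},{"x":0,"y":-0.001,"z":0.1,"ax":0,"ay":0,"az":0,"claw":-1}]'
python3 -m crank '[{"x":0,"y":0,"z":0,"ax":0,"ay":0,"az":0,"claw":-0.4},{"x":0,"y":0,"z":0,"ax":0,"ay":0,"az":0,"claw":0},{"x":0,"y":0,"z":0,"ax":0,"ay":0,"az":0,"claw":0.5},{"x":0,"y":0,"z":0,"ax":0,"ay":0,"az":0,"claw":1},{"x":0,"y":0,"z":0,"ax":0,"ay":0,"az":0,"claw":1}]' 40
python3 -m crank '[{"x":0,"y":0,"z":0,"ax":0,"ay":0,"az":0,"claw":1},{"x":0,"y":0,"z":0,"ax":0,"ay":0,"az":0,"claw":1},{"x":0,"y":0,"z":0,"ax":0,"ay":0,"az":0,"claw":1},{"x":0,"y":0,"z":0,"ax":0,"ay":0,"az":0,"claw":1},{"x":0,"y":0,"z":0,"ax":0,"ay":0,"az":0,"claw":1}]' 40
python3 -c "
from h import *
go(.4782,-.2209,.117)"
```

```text
time: 2.33
ee_pos: [0.4776, -0.2225, 0.1207]
eef_rot: [0.804, -0.595, -0.002, 0.0]
ft_force: [-0.3, 0.3, 0.0]
width: 0.0871
time: 2.75
ee_pos: [0.4794, -0.2224, 0.1236]
eef_rot: [0.804, -0.595, 0.001, -0.0]
ft_force: [-0.3, -1.1, -0.1]
width: 0.0613
time: 3.17
ee_pos: [0.4789, -0.2219, 0.1226]
eef_rot: [0.804, -0.595, -0.0, -0.0]
ft_force: [-0.3, 1.2, 0.7]
width: 0.035
tool delta mm [-1.1  0.4  5.6] dist 0.006 t 3.1667 ee [ 0.4789 -0.2219  0.1226] z [-1.e-04  2.e-04 -1.e+00] x [ 0.293 -0.956 -0.   ]
```

```bash
python3 -m crank '[{"x":0,"y":0,"z":0,"ax":0,"ay":0,"az":0,"claw":1},{"x":0,"y":0,"z":0,"ax":0,"ay":0,"az":0,"claw":1},{"x":0,"y":0,"z":0,"ax":0,"ay":0,"az":0,"claw":1},{"x":0,"y":0,"z":0,"ax":0,"ay":0,"az":0,"claw":1},{"x":0,"y":0,"z":0,"ax":0,"ay":0,"az":0,"claw":1}]' 40
```

```text
time: 3.58
ee_pos: [0.4789, -0.2219, 0.1226]
eef_rot: [0.804, -0.595, -0.0, -0.0]
ft_force: [-0.1, 0.7, 1.6]
width: 0.0353
```

Width 35.3 mm means it is the 36 rod, so the second ring should stop it. I lift it.

```bash
python3 -m crank '[{"x":0,"y":0,"z":-0.02,"ax":0,"ay":0,"az":0,"claw":1},{"x":0,"y":0,"z":-0.055,"ax":0,"ay":0,"az":0,"claw":1},{"x":0,"y":0,"z":-0.095,"ax":0,"ay":0,"az":0,"claw":1},{"x":0,"y":0,"z":-0.135,"ax":0,"ay":0,"az":0,"claw":1},{"x":0,"y":0,"z":-0.17,"ax":0,"ay":0,"az":0,"claw":1}]' 40
python3 -c "
from h import *
go(.449,.0365,.293)"
```

```text
time: 4.0
ee_pos: [0.4786, -0.2222, 0.2948]
eef_rot: [0.804, -0.595, 0.0, 0.0]
ft_force: [0.7, -0.6, -1.7]
width: 0.0351
tool delta mm [-256.   -47.3    1.6] dist 0.26 t 4.0 ee [ 0.4786 -0.2222  0.2948] z [ 6.e-04 -7.e-04 -1.e+00] x [ 0.292 -0.956  0.001]
```

```bash
python3 -m crank '[{"x":-0.03,"y":-0.005,"z":0,"ax":0,"ay":0,"az":0,"claw":1},{"x":-0.06,"y":-0.01,"z":0,"ax":0,"ay":0,"az":0,"claw":1},{"x":-0.09,"y":-0.015,"z":0,"ax":0,"ay":0,"az":0,"claw":1},{"x":-0.12,"y":-0.02,"z":0,"ax":0,"ay":0,"az":0,"claw":1},{"x":-0.15,"y":-0.025,"z":0,"ax":0,"ay":0,"az":0,"claw":1}]' 40
python3 -m crank '[{"x":-0.03,"y":-0.005,"z":0,"ax":0,"ay":0,"az":0,"claw":1},{"x":-0.06,"y":-0.01,"z":0,"ax":0,"ay":0,"az":0,"claw":1},{"x":-0.09,"y":-0.017,"z":0,"ax":0,"ay":0,"az":0,"claw":1},{"x":-0.106,"y":-0.022,"z":0,"ax":0,"ay":0,"az":0,"claw":1},{"x":-0.106,"y":-0.022,"z":0,"ax":0,"ay":0,"az":0,"claw":1}]' 40
python3 - <<'E'
from h import *
import pickle
go(.497,.051,.293)
c=camera('wrist');pickle.dump(c,open('w4.pkl','wb'));t=camera('top');s=camera('side');pickle.dump((t,s),open('ts4.pkl','wb'))
print(proj(c,[[.497,.051,.134]]))
f=lambda im,x,y,w,h:cv2.resize(im[y:y+h,x:x+w],(400,300),interpolation=cv2.INTER_CUBIC)
cv2.imwrite('pics/c4.png',np.vstack([np.hstack([f(c['color'],0,0,560,420),f(c['color'],200,80,160,120)]),np.hstack([f(t['color'],180,165,120,90),f(s['color'],215,170,140,105)])]))
E
```

```text
time: 4.42
ee_pos: [0.4583, -0.0702, 0.2921]
eef_rot: [0.804, -0.595, -0.0, 0.0]
ft_force: [0.4, 0.1, -2.8]
width: 0.0353
time: 4.83
ee_pos: [0.4485, 0.0406, 0.2925]
eef_rot: [0.806, -0.592, 0.0, -0.0]
ft_force: [-0.8, -0.4, -1.9]
width: 0.0349
tool delta mm [  4.6 -49.4  -0.5] dist 0.05 t 4.8333 ee [0.4485 0.0406 0.2925] z [ 4.e-04  2.e-04 -1.e+00] x [ 0.298 -0.955 -0.   ]
[[278.55143786 145.09858279]]
```

View pics/c4.png

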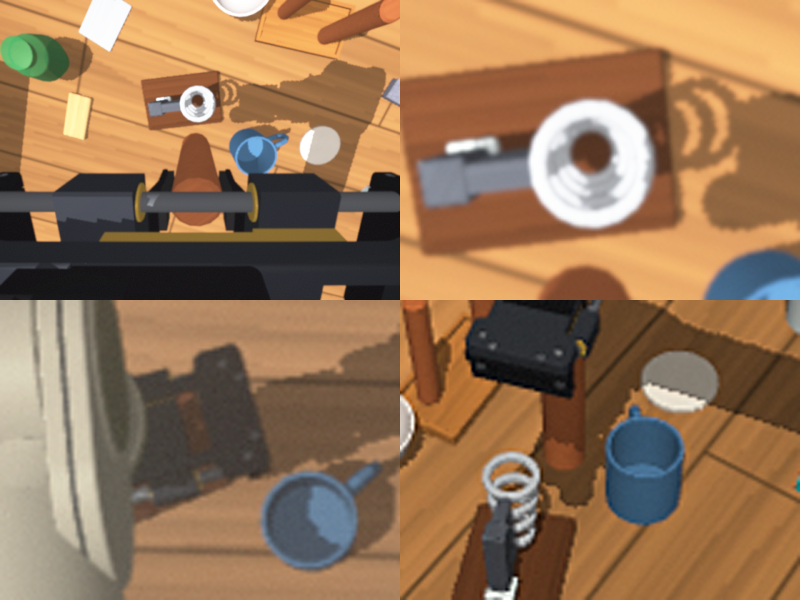

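The wrist view shows the rings at about (277,145), outer diameter about 50 px, clear of the rod. The rod's lower end is at (276,188). The top view is blocked by the arm, and in the side view the ring is near (254,231). I now fit both.

```bash
python3 - <<'E'
from h import *
import pickle
c=pickle.load(open('w4.pkl','rb'));h=cv2.cvtColor(c['color'],cv2.COLOR_BGR2HSV)
S=r.read_state();M=R.from_quat(S['eef_rot']).as_matrix();T=S['ee_pos'];print(T,c['eye'])
# ring
m=cv2.inRange(h,(0,0,140),(180,45,255));m2=np.zeros_like(m);m2[110:182,248:306]=m[110:182,248:306]
k=max(cv2.findContours(m2,0,1)[0],key=cv2.contourArea);print(cv2.boundingRect(k),cv2.minEnclosingCircle(k),cv2.fitEllipse(k))
(u,v),rr=cv2.minEnclosingCircle(k);e=cv2.fitEllipse(k)
d=2*rr+1
print('z from dia',c['eye'][2]-.052*c['fx']/d)
for z in(.124,.134,.144):
    P=onz(c,u+0,v,z);print(z,P,'tool offs',(M.T@(P-T)*1000).round(1))
# rod silhouette, rows
b=cv2.inRange(h,(3,110,20),(12,255,255))
for y in range(182,250,5):
    xs=np.flatnonzero(b[y,225:325])+225; print(y,xs.min() if len(xs) else None,xs.max() if len(xs) else None,len(xs))
g=cv2.cvtColor(c['color'],cv2.COLOR_BGR2GRAY);print(g[178:200,276],h[178:200,276,0])
# predicted rod silhouette for axis at TCP
th=np.linspace(0,2*np.pi,181);ex,ey=M[:,0],M[:,1]
for rad,dz in((.015,-.1146),(.018,-.1116),(.018,-.05)):
    q=proj(c,np.array([T+[0,0,dz]+rad*(np.cos(a)*ex+np.sin(a)*ey) for a in th]));print(rad,dz,'xmin/max',q[:,0].min(),q[:,0].max(),'ymin',q[:,1].min(), 'row@xmin',q[q[:,0].argmin(),1])
E
```

```text
[0.44892137 0.0356029  0.29221392] [0.51718957 0.06146932 0.4555067 ]
(248, 120, 53, 51) ((273.7789611816406, 144.61119079589844), 27.4355411529541) ((275.3109436035156, 145.07839965820312), (50.00543212890625, 51.661964416503906), 65.5484848022461)
z from dia 0.16957101430896165
0.124 [0.49534233 0.05565566 0.124     ] tool offs [ -5.7 -50.3 168.2]
0.134 [0.49600136 0.05583103 0.134     ] tool offs [ -5.7 -51.  158.2]
0.144 [0.49666039 0.0560064  0.144     ] tool offs [ -5.6 -51.7 148.2]
182 None None 0
187 267 279 13
192 259 287 29
197 256 290 35
202 255 292 38
207 254 293 40
212 253 294 42
217 252 295 44
222 251 297 47
227 250 298 49
232 249 300 52
237 247 301 55
242 227 307 59
247 225 306 65
[191 187 186 183 182 181 178 165 136 103  90  89  87  88  88  88  87  87
  88  88  87  88] [16 16 16 15 15 15 15 14 13 11 11 10 10 10 10 10 10 10 10 10 10 10]
0.015 -0.1146 xmin/max 263.2210557468034 295.3066320606827 ymin 187.5953997752847 row@xmin 203.2123317756821
0.018 -0.1116 xmin/max 259.8628686058876 298.7587854891809 ymin 185.03528658899097 row@xmin 204.00910609866168
0.018 -0.05 xmin/max 255.94354668208405 305.1081506994294 ymin 201.90204209366084 row@xmin 225.52915516247919
```

The arm was still settling during that picture. I take a fresh still one and refit, with the circle fit on the ring's outer edge away from the upright.

```bash
cat > fit.py <<'E'
from h import *
S=r.read_state();c=camera('wrist');M=R.from_quat(S['eef_rot']).as_matrix();T=S['ee_pos'];print('T',T.round(4),'zax',M[:,2].round(4),S['ft_force'].round(2),S['time'])
h=cv2.cvtColor(c['color'],cv2.COLOR_BGR2HSV);g=c['color'][...,0].astype(float) # blue: ring bright, wood dark
p0=proj(c,[[.4963,.0515,.136]])[0]
def circ(c0,r0,r1,angs):
    pts=[]
    for a in angs:
        rs=np.arange(r0,r1,.25);d=np.array([np.cos(a),np.sin(a)])
        q=(c0+rs[:,None]*d).astype(np.float32)
        val=cv2.remap(g.astype(np.float32),q[None,:,0],q[None,:,1],1)[0]
        i=np.argmin(np.diff(cv2.blur(val[None],(5,1))[0]));pts.append(q[i]+.125*d)
    pts=np.array(pts)
    for _ in range(4):
        A=np.c_[2*pts,np.ones(len(pts))];x=np.linalg.lstsq(A,(pts**2).sum(1),rcond=None)[0]
        rad=np.sqrt(x[2]+x[0]**2+x[1]**2);e=abs(np.linalg.norm(pts-x[:2],axis=1)-rad);pts=pts[e<max(.6,np.median(e)*2.5)]
    return x[:2],rad,len(pts),e.mean()
cc=p0
for _ in range(3):
    cc,rad,n,e=circ(cc,19,32,np.radians(np.r_[-130:150:4]))
print('ring px',cc,'r',rad,n,e,'pred',p0,'z from dia',c['eye'][2]-.026*c['fx']/rad)
for z in(.124,.136,.144):
    P=onz(c,*cc,z);print(z,P.round(4),'tool offs',(M.T@(P-T)*1000).round(1))
b=cv2.inRange(h,(3,110,20),(12,255,255))
for y in(196,204,212,220,228):
    xs=np.flatnonzero(b[y,225:325])+225;print(y,xs.min(),xs.max())
print('rod top edge',[np.flatnonzero(b[170:230,x])[0]+170 for x in(270,274,278)])
th=np.linspace(0,2*np.pi,361)
for oy in(0,.002):
  Q=np.vstack([proj(c,np.array([T+M@np.array([.018*np.cos(a),oy+.018*np.sin(a),dz]) for a in th])) for dz in np.arange(.05,.113,.005)]+[proj(c,np.array([T+M@np.array([.018*np.cos(a),oy+.018*np.sin(a),.1116]) for a in th]))])
  print('pred oy',oy,'ymin',Q[:,1].min(),[ (y,Q[abs(Q[:,1]-y)<.6,0].min().round(1),Q[abs(Q[:,1]-y)<.6,0].max().round(1)) for y in(196,204,212,220,228)])
E
python3 fit.py
```

```text
T [0.4489 0.0356 0.2922] zax [-4.e-04 -6.e-04 -1.e+00] [ 0.36 -0.72 -2.95] 4.9833
ring px [271.02829505 143.85749652] r 25.59492389591034 70 0.16112763512049783 pred [272.71020357 144.53148188] z from dia 0.14302355974817327
0.124 [0.4956 0.0532 0.124 ] tool offs [ -3.3 -49.9 168.2]
0.136 [0.4964 0.0533 0.136 ] tool offs [ -3.2 -50.7 156.2]
0.144 [0.497  0.0534 0.144 ] tool offs [ -3.1 -51.2 148.2]
196 257 289
204 254 293
212 253 318
220 251 297
228 249 299
rod top edge [np.int64(171), np.int64(171), np.int64(170)]
pred oy 0 ymin 183.86488246983578 [(196, np.float64(255.6), np.float64(292.4)), (204, np.float64(253.5), np.float64(294.4)), (212, np.float64(251.4), np.float64(296.4)), (220, np.float64(249.5), np.float64(298.2)), (228, np.float64(249.5), np.float64(298.1))]
pred oy 0.002 ymin 186.02800564614648 [(196, np.float64(256.5), np.float64(291.5)), (204, np.float64(254.1), np.float64(293.9)), (212, np.float64(252.1), np.float64(295.7)), (220, np.float64(250.0), np.float64(297.6)), (228, np.float64(249.3), np.float64(298.4))]
```

```bash
python3 -m crank '[{"x":-0.001,"y":-0.02,"z":0,"ax":0,"ay":0,"az":0,"claw":1},{"x":-0.003,"y":-0.04,"z":0,"ax":0,"ay":0,"az":0,"claw":1},{"x":-0.003,"y":-0.053,"z":0,"ax":0,"ay":0,"az":0,"claw":1},{"x":-0.003,"y":-0.053,"z":0.01,"ax":0,"ay":0,"az":0,"claw":1},{"x":-0.003,"y":-0.053,"z":0.02,"ax":0,"ay":0,"az":0,"claw":1}]' 40
python3 -m crank '[{"x":0,"y":0,"z":0,"ax":0,"ay":0,"az":0,"claw":1},{"x":0,"y":0,"z":0,"ax":0,"ay":0,"az":0,"claw":1},{"x":0,"y":0,"z":0,"ax":0,"ay":0,"az":0,"claw":1},{"x":0,"y":0,"z":0,"ax":0,"ay":0,"az":0,"claw":1},{"x":0,"y":0,"z":0,"ax":0,"ay":0,"az":0,"claw":1}]' 40
python3 - <<'E'
from h import *
import pickle
go(.498,.055,.2722);print(r.read_state()['ft_force'])
c=camera('wrist');s=camera('side');pickle.dump((c,s),open('w5.pkl','wb'))
f=lambda im,x,y,w,h:cv2.resize(im[y:y+h,x:x+w],(400,400),interpolation=cv2.INTER_CUBIC)
cv2.imwrite('pics/c5.png',np.hstack([f(c['color'],215,130,120,120),f(s['color'],215,170,80,80)]))
E
```

```text
time: 5.45
ee_pos: [0.4991, 0.054, 0.2716]
eef_rot: [0.804, -0.595, -0.0, -0.0]
ft_force: [-0.1, 0.1, -2.3]
width: 0.0353
time: 5.87
ee_pos: [0.4988, 0.0547, 0.2731]
eef_rot: [0.804, -0.595, 0.001, -0.0]
ft_force: [1.2, 0.1, -2.5]
width: 0.035
tool delta mm [-0.5  0.7  0.9] dist 0.001 t 5.8667 ee [0.4988 0.0547 0.2731] z [ 9.e-04 -5.e-04 -1.e+00] x [ 0.292 -0.956  0.001]
[ 1.16803979  0.13638964 -2.53974314]
```

View pics/c5.png

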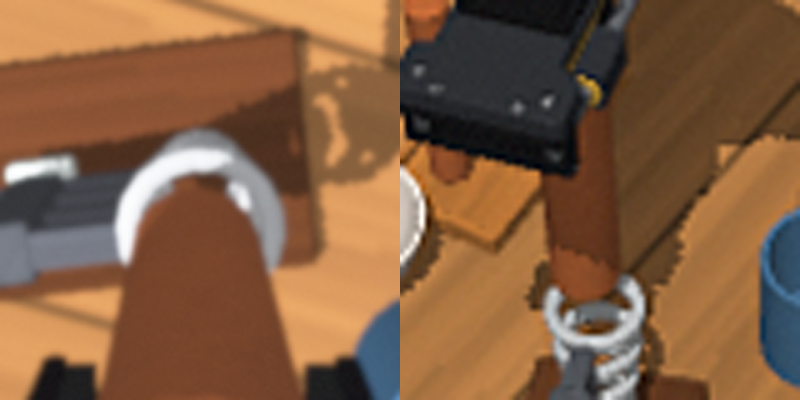

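The rod hangs just above the rings. The wrist crop has the ring centre near x=201 and the rod axis near x=202. In the side crop the ring centre is near (596,308) and the rod end near (583,290). I check the side offset numerically against the vertical's projection.

```bash
python3 - <<'E'
from h import *
import pickle
c,s=pickle.load(open('w5.pkl','rb'))
h=cv2.cvtColor(s['color'],cv2.COLOR_BGR2HSV);b=cv2.inRange(h,(3,130,60),(10,255,255))
for y in range(206,229,3):
    xs=np.flatnonzero(b[y,240:266])+240;print(y,xs.min(),xs.max(),(xs.min()+xs.max())/2)
for z0 in(.128,.136,.144):
    P=onz(s,254.1,231.6,z0);q=proj(s,[P+[0,0,d] for d in(0,.02,.03,.04,.05)]);print(z0,P.round(4),q.round(1).tolist())
    q=proj(s,[P,P+[.292*.001,-.956*.001,0],P+[-.956*.001,-.292*.001,0]]);print('px per mm toolx,tooly',(q[1:]-q[0]).round(2).tolist())
    # wrist: ring and rod
T=np.array([.4988,.0547,.2731]);print('rod end proj side (TCP axis)',proj(s,[T-[0,0,.1146],T-[0,0,.09]]))
E
```

```text
206 244 257 250.5
209 244 257 250.5
212 244 257 250.5
215 245 257 251.0
218 248 257 252.5
221 245 257 251.0
224 247 258 252.5
227 255 257 256.0
0.128 [0.4938 0.0526 0.128 ] [[254.1, 231.6], [253.7, 226.9], [253.5, 224.5], [253.3, 222.0], [253.0, 219.6]]
px per mm toolx,tooly [[0.13, -0.3], [0.37, 0.09]]
0.136 [0.4899 0.0571 0.136 ] [[254.1, 231.6], [253.7, 226.8], [253.5, 224.4], [253.3, 222.0], [253.0, 219.5]]
px per mm toolx,tooly [[0.13, -0.3], [0.37, 0.09]]
0.144 [0.4861 0.0616 0.144 ] [[254.1, 231.6], [253.7, 226.8], [253.5, 224.4], [253.2, 221.9], [253.0, 219.3]]
px per mm toolx,tooly [[0.13, -0.31], [0.37, 0.1]]
rod end proj side (TCP axis) [[251.3684036  224.02824002]
 [250.79873754 217.95623929]]
```

```bash
python3 -m crank '[{"x":0,"y":0.001,"z":0.003,"ax":0,"ay":0,"az":0,"claw":1},{"x":0,"y":0.0015,"z":0.007,"ax":0,"ay":0,"az":0,"claw":1},{"x":0,"y":0.0015,"z":0.011,"ax":0,"ay":0,"az":0,"claw":1},{"x":0,"y":0.0015,"z":0.013,"ax":0,"ay":0,"az":0,"claw":1},{"x":0,"y":0.0015,"z":0.013,"ax":0,"ay":0,"az":0,"claw":1}]' 40
python3 - <<'E'
from h import *
import pickle
go(.498,.055,.26);print(r.read_state()['ft_force'])
c=camera('wrist');s=camera('side');pickle.dump((c,s,r.read_state()),open('w6.pkl','wb'))
f=lambda im,x,y,w,h:cv2.resize(im[y:y+h,x:x+w],(400,400),interpolation=cv2.INTER_CUBIC)
cv2.imwrite('pics/c6.png',np.hstack([f(c['color'],235,150,80,80),f(s['color'],235,200,40,40)]))
E
```

```text
time: 6.38
ee_pos: [0.497, 0.0543, 0.2588]
eef_rot: [0.804, -0.595, -0.0, 0.0]
ft_force: [0.5, 0.9, -2.6]
width: 0.035
tool delta mm [-0.4 -1.2 -1.2] dist 0.002 t 6.3833 ee [0.497  0.0543 0.2588] z [-1.1e-03 -1.0e-04 -1.0e+00] x [ 0.292 -0.956 -0.   ]
[ 0.52356711  0.86242394 -2.64756088]
```

View pics/c6.png

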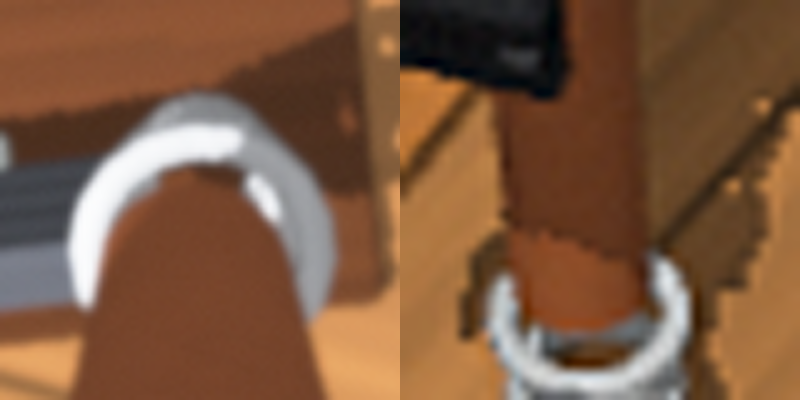

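The rod's end is just over the top ring. In the wrist crop the ring centre is near x=202 and the rod near 197. In the side crop, after the lean correction, the ring is at 585 and the rod at 582. Both offsets are within about 1 mm, so I lower gently and watch the force.

```bash
python3 -m crank '[{"x":0.0005,"y":0,"z":0.0015,"ax":0,"ay":0,"az":0,"claw":1},{"x":0.0005,"y":0,"z":0.003,"ax":0,"ay":0,"az":0,"claw":1},{"x":0.0005,"y":0,"z":0.0045,"ax":0,"ay":0,"az":0,"claw":1},{"x":0.0005,"y":0,"z":0.006,"ax":0,"ay":0,"az":0,"claw":1},{"x":0.0005,"y":0,"z":0.006,"ax":0,"ay":0,"az":0,"claw":1}]' 40
python3 -m crank '[{"x":0,"y":0,"z":0.001,"ax":0,"ay":0,"az":0,"claw":1},{"x":0,"y":0,"z":0.002,"ax":0,"ay":0,"az":0,"claw":1},{"x":0,"y":0,"z":0.003,"ax":0,"ay":0,"az":0,"claw":1},{"x":0,"y":0,"z":0.004,"ax":0,"ay":0,"az":0,"claw":1},{"x":0,"y":0,"z":0.004,"ax":0,"ay":0,"az":0,"claw":1}]' 40
```

```text
time: 6.9
ee_pos: [0.4973, 0.0539, 0.2532]
eef_rot: [0.804, -0.595, -0.0, 0.0]
ft_force: [0.3, 0.2, -2.5]
width: 0.035
time: 7.32
ee_pos: [0.4974, 0.0539, 0.2493]
eef_rot: [0.804, -0.595, -0.0, 0.0]
ft_force: [0.6, 0.3, -2.4]
width: 0.0351
```

```bash
for i in 1; do python3 -m crank '[{"x":0,"y":0,"z":0.001,"ax":0,"ay":0,"az":0,"claw":1},{"x":0,"y":0,"z":0.002,"ax":0,"ay":0,"az":0,"claw":1},{"x":0,"y":0,"z":0.003,"ax":0,"ay":0,"az":0,"claw":1},{"x":0,"y":0,"z":0.004,"ax":0,"ay":0,"az":0,"claw":1},{"x":0,"y":0,"z":0.004,"ax":0,"ay":0,"az":0,"claw":1}]' 40; done
```

```text
time: 7.73
ee_pos: [0.4974, 0.0539, 0.2453]
eef_rot: [0.804, -0.595, -0.0, 0.0]
ft_force: [-1.0, -0.4, -2.3]
width: 0.0348
```

```bash
python3 -m crank '[{"x":0,"y":0,"z":0.001,"ax":0,"ay":0,"az":0,"claw":1},{"x":0,"y":0,"z":0.002,"ax":0,"ay":0,"az":0,"claw":1},{"x":0,"y":0,"z":0.003,"ax":0,"ay":0,"az":0,"claw":1},{"x":0,"y":0,"z":0.003,"ax":0,"ay":0,"az":0,"claw":1},{"x":0,"y":0,"z":0.003,"ax":0,"ay":0,"az":0,"claw":1}]' 40
```

```text
time: 8.15
ee_pos: [0.4975, 0.0539, 0.2425]
eef_rot: [0.804, -0.595, 0.0, 0.0]
ft_force: [-0.5, -0.4, -2.1]
width: 0.0353
```

```bash
python3 -m crank '[{"x":0,"y":0,"z":0.001,"ax":0,"ay":0,"az":0,"claw":1},{"x":0,"y":0,"z":0.002,"ax":0,"ay":0,"az":0,"claw":1},{"x":0,"y":0,"z":0.003,"ax":0,"ay":0,"az":0,"claw":1},{"x":0,"y":0,"z":0.003,"ax":0,"ay":0,"az":0,"claw":1},{"x":0,"y":0,"z":0.003,"ax":0,"ay":0,"az":0,"claw":1}]' 40
python3 - <<'E'
from h import *
c=camera('wrist');s=camera('side');print(r.read_state()['ft_force'])
f=lambda im,x,y,w,h:cv2.resize(im[y:y+h,x:x+w],(400,400),interpolation=cv2.INTER_CUBIC)
cv2.imwrite('pics/c7.png',np.hstack([f(c['color'],235,150,80,80),f(s['color'],235,200,40,40)]))
E
```

```text
time: 8.57
ee_pos: [0.4975, 0.0539, 0.2395]
eef_rot: [0.804, -0.595, -0.0, 0.0]
ft_force: [-0.3, -0.9, -2.8]
width: 0.0349
[ 0.0909691  -0.39107009 -3.05506323]
```

View pics/c7.png

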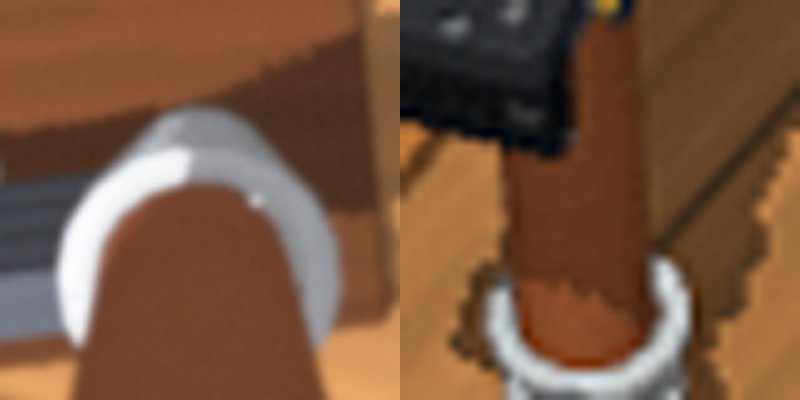

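The rod end is at the mouth of the top ring. In the wrist crop the ring centre is at x≈200 and the rod at ≈197, a small gap at (257,200). So the rod is about 0.5 mm to tool -x.

```bash
python3 -m crank '[{"x":0.0005,"y":0,"z":0.001,"ax":0,"ay":0,"az":0,"claw":1},{"x":0.0005,"y":0,"z":0.002,"ax":0,"ay":0,"az":0,"claw":1},{"x":0.0005,"y":0,"z":0.003,"ax":0,"ay":0,"az":0,"claw":1},{"x":0.0005,"y":0,"z":0.003,"ax":0,"ay":0,"az":0,"claw":1},{"x":0.0005,"y":0,"z":0.003,"ax":0,"ay":0,"az":0,"claw":1}]' 40
```

```text
time: 9.08
ee_pos: [0.4976, 0.0535, 0.2365]
eef_rot: [0.804, -0.595, -0.0, 0.0]
ft_force: [-0.8, 0.1, -2.7]
width: 0.0351
```

```bash
python3 -m crank '[{"x":0,"y":0,"z":0.001,"ax":0,"ay":0,"az":0,"claw":1},{"x":0,"y":0,"z":0.002,"ax":0,"ay":0,"az":0,"claw":1},{"x":0,"y":0,"z":0.002,"ax":0,"ay":0,"az":0,"claw":1},{"x":0,"y":0,"z":0.002,"ax":0,"ay":0,"az":0,"claw":1},{"x":0,"y":0,"z":0.002,"ax":0,"ay":0,"az":0,"claw":1}]' 40; python3 -c "
from h import *
s=r.read_state();print(s['ee_pos'],s['ft_force'],s['torque'])"
```

```text
time: 9.5
ee_pos: [0.4977, 0.0535, 0.2346]
eef_rot: [0.804, -0.595, 0.0, 0.0]
ft_force: [-0.7, 0.4, -2.7]
width: 0.0351
[0.49765115 0.05346311 0.23456193] [-0.73032685  0.43136178 -2.70928019] [-0.02401363 -0.0465752  -0.01297997]
```

```bash
python3 -m crank '[{"x":0,"y":0,"z":0.001,"ax":0,"ay":0,"az":0,"claw":1},{"x":0,"y":0,"z":0.002,"ax":0,"ay":0,"az":0,"claw":1},{"x":0,"y":0,"z":0.003,"ax":0,"ay":0,"az":0,"claw":1},{"x":0,"y":0,"z":0.004,"ax":0,"ay":0,"az":0,"claw":1},{"x":0,"y":0,"z":0.004,"ax":0,"ay":0,"az":0,"claw":1}]' 40
```

```text
time: 9.92
ee_pos: [0.4975, 0.0534, 0.2303]
eef_rot: [0.804, -0.595, -0.0, 0.0]
ft_force: [0.2, -0.4, -2.5]
width: 0.0352
```

```bash
python3 -m crank '[{"x":0,"y":0,"z":0.001,"ax":0,"ay":0,"az":0,"claw":1},{"x":0,"y":0,"z":0.002,"ax":0,"ay":0,"az":0,"claw":1},{"x":0,"y":0,"z":0.003,"ax":0,"ay":0,"az":0,"claw":1},{"x":0,"y":0,"z":0.004,"ax":0,"ay":0,"az":0,"claw":1},{"x":0,"y":0,"z":0.004,"ax":0,"ay":0,"az":0,"claw":1}]' 40; python3 - <<'E'
from h import *
c=camera('wrist');s=camera('side');print(r.read_state()['ft_force'])
f=lambda im,x,y,w,h:cv2.resize(im[y:y+h,x:x+w],(400,400),interpolation=cv2.INTER_CUBIC)
cv2.imwrite('pics/c8.png',np.hstack([f(c['color'],235,150,80,80),f(s['color'],235,210,40,40)]))
E
```

```text
time: 10.33
ee_pos: [0.4975, 0.0534, 0.2263]
eef_rot: [0.804, -0.595, -0.0, 0.0]
ft_force: [1.4, -0.2, -2.1]
width: 0.035
[-0.50219938 -0.4142887  -1.84614142]
```

View pics/c8.png

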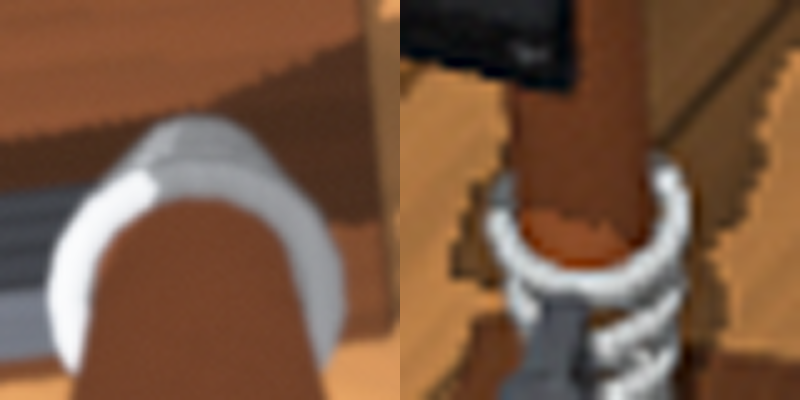

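The rod is inside the top ring in both views, centred and without side force. I go on down by force. (11 pictures viewed, one kept for the end.)

```bash
python3 -m crank '[{"x":0,"y":0,"z":0.001,"ax":0,"ay":0,"az":0,"claw":1},{"x":0,"y":0,"z":0.002,"ax":0,"ay":0,"az":0,"claw":1},{"x":0,"y":0,"z":0.003,"ax":0,"ay":0,"az":0,"claw":1},{"x":0,"y":0,"z":0.004,"ax":0,"ay":0,"az":0,"claw":1},{"x":0,"y":0,"z":0.004,"ax":0,"ay":0,"az":0,"claw":1}]' 40
```

```text
time: 10.85
ee_pos: [0.4975, 0.0534, 0.2223]
eef_rot: [0.804, -0.595, -0.0, 0.0]
ft_force: [-0.3, 0.0, -2.5]
width: 0.0351
```

```bash
python3 -m crank '[{"x":0,"y":0,"z":0.001,"ax":0,"ay":0,"az":0,"claw":1},{"x":0,"y":0,"z":0.002,"ax":0,"ay":0,"az":0,"claw":1},{"x":0,"y":0,"z":0.003,"ax":0,"ay":0,"az":0,"claw":1},{"x":0,"y":0,"z":0.004,"ax":0,"ay":0,"az":0,"claw":1},{"x":0,"y":0,"z":0.004,"ax":0,"ay":0,"az":0,"claw":1}]' 40
```

```text
time: 11.27
ee_pos: [0.4975, 0.0534, 0.2183]
eef_rot: [0.804, -0.595, -0.0, 0.0]
ft_force: [-0.4, 0.3, -2.8]
width: 0.0347
```

```bash
python3 -m crank '[{"x":0,"y":0,"z":0.001,"ax":0,"ay":0,"az":0,"claw":1},{"x":0,"y":0,"z":0.002,"ax":0,"ay":0,"az":0,"claw":1},{"x":0,"y":0,"z":0.003,"ax":0,"ay":0,"az":0,"claw":1},{"x":0,"y":0,"z":0.003,"ax":0,"ay":0,"az":0,"claw":1},{"x":0,"y":0,"z":0.003,"ax":0,"ay":0,"az":0,"claw":1}]' 40
```

```text
time: 11.68
ee_pos: [0.498, 0.0534, 0.216]
eef_rot: [0.804, -0.595, 0.0, -0.0]
ft_force: [-0.5, 0.1, 4.7]
width: 0.0354
```

Contact: the force went from -2.6 to +4.7 N, so about 7 N on the ring, with the lower end near z=0.101, which fits the second ring. I press a little more.

```bash
python3 -m crank '[{"x":0,"y":0,"z":0.0003,"ax":0,"ay":0,"az":0,"claw":1},{"x":0,"y":0,"z":0.0006,"ax":0,"ay":0,"az":0,"claw":1},{"x":0,"y":0,"z":0.0009,"ax":0,"ay":0,"az":0,"claw":1},{"x":0,"y":0,"z":0.0009,"ax":0,"ay":0,"az":0,"claw":1},{"x":0,"y":0,"z":0.0009,"ax":0,"ay":0,"az":0,"claw":1}]' 40
```

```text
time: 12.1
ee_pos: [0.498, 0.0534, 0.2152]
eef_rot: [0.804, -0.595, 0.0, -0.0]
ft_force: [-1.5, -0.6, 6.6]
width: 0.0351
```

```bash
python3 -m crank '[{"x":0,"y":0,"z":0,"ax":0,"ay":0,"az":0,"claw":1},{"x":0,"y":0,"z":0,"ax":0,"ay":0,"az":0,"claw":1},{"x":0,"y":0,"z":0,"ax":0,"ay":0,"az":0,"claw":1},{"x":0,"y":0,"z":0,"ax":0,"ay":0,"az":0,"claw":1},{"x":0,"y":0,"z":0,"ax":0,"ay":0,"az":0,"claw":1}]' 40
```

```text
time: 12.52
ee_pos: [0.498, 0.0535, 0.2152]
eef_rot: [0.804, -0.595, 0.0, -0.0]
ft_force: [-0.7, -0.9, 6.3]
width: 0.035
```

```bash
for k in 1 2; do :; done; python3 -m crank '[{"x":0,"y":0,"z":0.0003,"ax":0,"ay":0,"az":0,"claw":1},{"x":0,"y":0,"z":0.0003,"ax":0,"ay":0,"az":0,"claw":1},{"x":0,"y":0,"z":0.0003,"ax":0,"ay":0,"az":0,"claw":1},{"x":0,"y":0,"z":0.0003,"ax":0,"ay":0,"az":0,"claw":1},{"x":0,"y":0,"z":0.0003,"ax":0,"ay":0,"az":0,"claw":1}]' 40
python3 -m crank '[{"x":0,"y":0,"z":0,"ax":0,"ay":0,"az":0,"claw":1},{"x":0,"y":0,"z":0,"ax":0,"ay":0,"az":0,"claw":1},{"x":0,"y":0,"z":0,"ax":0,"ay":0,"az":0,"claw":1},{"x":0,"y":0,"z":0,"ax":0,"ay":0,"az":0,"claw":1},{"x":0,"y":0,"z":0,"ax":0,"ay":0,"az":0,"claw":1}]' 40
python3 -m crank '[{"x":0,"y":0,"z":0,"ax":0,"ay":0,"az":0,"claw":1},{"x":0,"y":0,"z":0,"ax":0,"ay":0,"az":0,"claw":1},{"x":0,"y":0,"z":0,"ax":0,"ay":0,"az":0,"claw":1},{"x":0,"y":0,"z":0,"ax":0,"ay":0,"az":0,"claw":1},{"x":0,"y":0,"z":0,"ax":0,"ay":0,"az":0,"claw":1}]' 40
```

```text
time: 12.93
ee_pos: [0.498, 0.0534, 0.2149]
eef_rot: [0.804, -0.595, 0.001, -0.0]
ft_force: [-1.3, -0.4, 7.3]
width: 0.0352
time: 13.35
ee_pos: [0.498, 0.0535, 0.215]
eef_rot: [0.804, -0.595, 0.001, -0.0]
ft_force: [-1.5, -0.8, 7.4]
width: 0.0351
time: 13.77
ee_pos: [0.498, 0.0535, 0.215]
eef_rot: [0.804, -0.595, 0.0, -0.0]
ft_force: [-1.6, -0.7, 7.5]
width: 0.0351
```

About 10 N was held for over a second. I unload and then let go.

```bash
python3 -m crank '[{"x":0,"y":0,"z":-0.001,"ax":0,"ay":0,"az":0,"claw":1},{"x":0,"y":0,"z":-0.002,"ax":0,"ay":0,"az":0,"claw":1},{"x":0,"y":0,"z":-0.0025,"ax":0,"ay":0,"az":0,"claw":1},{"x":0,"y":0,"z":-0.0025,"ax":0,"ay":0,"az":0,"claw":1},{"x":0,"y":0,"z":-0.0025,"ax":0,"ay":0,"az":0,"claw":1}]' 40
```

```text
time: 14.18
ee_pos: [0.4976, 0.0534, 0.2167]
eef_rot: [0.804, -0.595, 0.0, 0.0]
ft_force: [0.2, -1.2, 1.2]
width: 0.0353
```

```bash
python3 -m crank '[{"x":0,"y":0,"z":0,"ax":0,"ay":0,"az":0,"claw":0.15},{"x":0,"y":0,"z":0,"ax":0,"ay":0,"az":0,"claw":0.0},{"x":0,"y":0,"z":0,"ax":0,"ay":0,"az":0,"claw":-0.1},{"x":0,"y":0,"z":0,"ax":0,"ay":0,"az":0,"claw":-0.4},{"x":0,"y":0,"z":0,"ax":0,"ay":0,"az":0,"claw":-0.7}]' 10
python3 -m crank '[{"x":0,"y":0,"z":0,"ax":0,"ay":0,"az":0,"claw":-1},{"x":0,"y":0,"z":0,"ax":0,"ay":0,"az":0,"claw":-1},{"x":0,"y":0,"z":0,"ax":0,"ay":0,"az":0,"claw":-1},{"x":0,"y":0,"z":0,"ax":0,"ay":0,"az":0,"claw":-1},{"x":0,"y":0,"z":0,"ax":0,"ay":0,"az":0,"claw":-1}]' 10
```

```text
time: 14.6
ee_pos: [0.4976, 0.0535, 0.2167]
eef_rot: [0.804, -0.595, -0.0, 0.0]
ft_force: [-0.1, 0.3, 0.5]
width: 0.0543
time: 15.02
ee_pos: [0.4976, 0.0535, 0.2168]
eef_rot: [0.804, -0.595, 0.0, 0.0]
ft_force: [0.7, 0.0, 1.1]
width: 0.0837
```

```bash
python3 -m crank '[{"x":0,"y":0,"z":-0.015,"ax":0,"ay":0,"az":0,"claw":-1},{"x":0,"y":0,"z":-0.035,"ax":0,"ay":0,"az":0,"claw":-1},{"x":0,"y":0,"z":-0.06,"ax":0,"ay":0,"az":0,"claw":-1},{"x":0,"y":0,"z":-0.09,"ax":0,"ay":0,"az":0,"claw":-1},{"x":0,"y":0,"z":-0.12,"ax":0,"ay":0,"az":0,"claw":-1}]'
python3 -m crank '[{"x":0,"y":0.02,"z":0,"ax":0,"ay":0,"az":0,"claw":-1},{"x":0,"y":0.04,"z":0,"ax":0,"ay":0,"az":0,"claw":-1},{"x":0,"y":0.06,"z":0,"ax":0,"ay":0,"az":0,"claw":-1},{"x":0,"y":0.06,"z":0,"ax":0,"ay":0,"az":0,"claw":-1},{"x":0,"y":0.06,"z":0,"ax":0,"ay":0,"az":0,"claw":-1}]'
python3 - <<'E'
from h import *
c=camera('wrist');s=camera('side')
f=lambda im,x,y,w,h:cv2.resize(im[y:y+h,x:x+w],(400,400),interpolation=cv2.INTER_CUBIC)
cv2.imwrite('pics/c9.png',np.hstack([f(c['color'],150,20,260,260),f(s['color'],195,140,130,130)]))
x=.4976;print(proj(c,[[.4976,.0535,.2515]]),proj(s,[[.4976,.0535,.2515],[.4976,.0535,.13]]))
E
```

```text
time: 15.43
ee_pos: [0.4972, 0.0534, 0.338]
eef_rot: [0.804, -0.595, -0.0, 0.0]
ft_force: [0.7, 0.6, -0.3]
width: 0.087
time: 15.85
ee_pos: [0.4401, 0.0356, 0.3373]
eef_rot: [0.804, -0.595, 0.001, 0.0]
ft_force: [0.0, -0.2, 0.0]
width: 0.0868
[[273.32748741 137.70316829]] [[249.82309863 199.75741627]
 [252.66085249 230.69905885]]
```

View pics/c9.png

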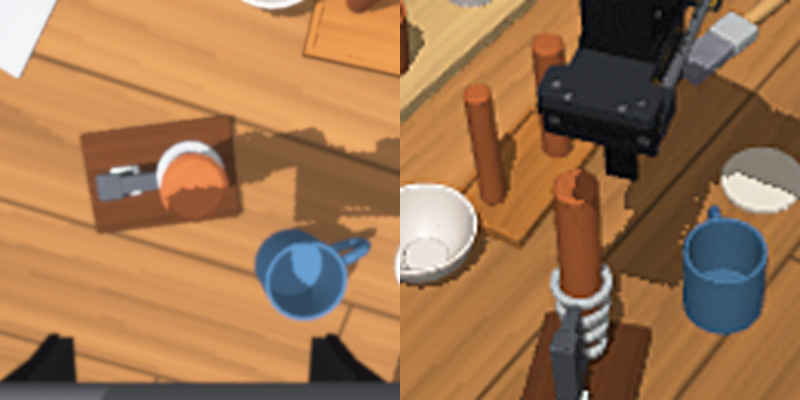

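The rod stands upright in the gauge: its top is at about (192,185) in the wrist crop and (576,185) in the side crop. The fingers are clear, both tray rods are standing, and the mug and bowl are where they were. I hand it in.

```bash
python3 -c "
from h import *
print(close_job())"
```

```text
the job is handed in; nothing more can be done
None
```

The job is handed in. The rod from the bat is the 36 mm one (jaws read about 35 mm), and the second ring stopped it, so I left it standing in the gauge on that ring.

- **Fit:** It passed the top ring with no noticeable side force. It stopped with its lower end at about 0.101 m, which matches the second ring with the head clamped roughly 7–8 mm up.
- **Press:** I held it down for about 1.7 s. Estimated force was 9 N, rising to 10 N, from the wrist force plus about 2.6 N of rod weight. I then unloaded it and let go at about 15 s on the robot's clock.
- **Last checks:** The last picture shows the rod upright in the rings, the gripper clear of it, both tray rods standing and the mug and bowl in place. I did not check the other bystanders in it. No verdict was reported.
- **Disagreements:** The height of the top ring came out at 0.127 m from the two fixed cameras and 0.143 m from its size in the wrist view. The contact height pointed to about 0.132 m, so I lowered the rod by force in small steps.
- **Refused moves:** The first three moves were refused because their rows were missing keys. Nothing moved.

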